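Close up the row of corm trays in the tray lane

TASK

One tray of crocus corms stands askew on the bench, out of its row. Push it back until its long side lies flat against the black back rail and it butts up to the tray already parked in the corner, and push the orange and steel sliding divider along the rail up against its other end, so that the row is closed with no gaps. Do it all by pushing with the fingers: nothing is to be pinched, lifted or tipped, the parked tray stays in its corner, and the other things on the bench are left where they are.

Things in the scene. Friction and masses are not known exactly. Their poses are not given: they have to be found in the camera images.
- stray_tray: The tray to be pushed home: black plastic seed tray filled with tan corms, 130 mm along its x, 190 mm along its y, 45 mm high to the rim; the corms fill it edge to edge, pale shoots rise to 55 mm. Origin at the centre of its underside, z up. About 0.3 to 0.65 kg; it slides on the bench under 2 to 6 N. Its x starts within 0.3 rad of the lane's x.
- parked_tray: Identical tray, loose, already parked in the lane's corner: its +x long side against the back rail, its +y end against the end plate. Origin at the centre of its underside. The stray tray belongs at its -y end.
- lane: Fixed tray lane. Black steel back rail along y, 40 mm high, 670 mm long; trays butt on its face, the plane x = 0 here, which looks to -x (to the robot). Black end plate 40 mm high, inner face at y = +300 mm, x = -130 to 0 mm. Origin on the bench in the rail face's plane, 300 mm from the end plate; z up. The stray tray, home, has its origin at about x = -65, y = +14 mm.
- divider (a joint): Sliding divider riding on the back rail. Value in m: 0 at its stop at the lane's -y end (facing at lane y = -300 mm), growing as it slides in +y towards the parked tray. 0 to 0.04 at the start, about 0.22 when the row is closed. It stays where left and slides under about 2 N. It can drive the stray tray along the rail ahead of it.
- divider_face (a point): Black rubber facing (96 x 4 x 48 mm) on the +y side of the divider's steel blade. Origin at the middle of its +y face, 50 mm in front of the rail, 29 mm up; axes as the lane's. Blade and facing 8 mm thick together, from the rail to 107 mm in front of it, 3 to 56 mm above the bench; orange guard on the front edge. On the -y side an orange saddle (61 mm long) rides the rail; beyond 40 mm from the rail that side is bare.
- corm_a: Loose corm, 36 mm across, 34 mm high with a short shoot to 52 mm, standing in front of the parked tray. Leave alone.
- corm_b: The same, standing in front of the divider's starting place. Leave alone.
- gauge: Aluminium sizing gauge with four round holes, 70 x 200 x 4 mm, lying flat at the right, near the robot. Leave alone.
- label_pot: Terracotta-coloured pot 80 mm across, 95 mm high, with plant labels standing in it up to 140 mm, at the right of the bench. Leave alone.
- mister: Spray bottle, 76 mm across, 206 mm high, green trigger head, at the left of the bench. Leave alone.
- brush: Bench brush, about 200 mm long, lying at the left, near the robot. Leave alone.

How it is judged:
By the outcome, as a careful person would: the job done as asked, in the order asked, and still so for the second after the job is handed in, with the robot touching nothing.
It also fails if it takes over 51 s, if anything falls off the work surface, if the arm or the gripper's body presses on something with over 40 N, if the wrist force passes 120 N, or if a joint passes its speed limit or range.

ROBOT

A 6-joint arm with a two-finger parallel gripper is mounted at the origin on the work surface. World frame = base frame: x ahead of the robot, y to its left, z up, the work surface at z = 0. Lengths are in mm, angles in rad, forces in N, time in s.
With the tool pointing down it reaches from about 275 to 875 mm from the base axis. Payload 12.5 kg.
Tool frame: the origin (TCP) lies at the very end of the fingers, on their centre line; the grasp point (between the pads) lies 19 mm behind it (manip.pinch_z is the distance from the TCP to the grasp point, in mm); z points along the fingers, x is the direction in which the jaws open and shut, and the axes are right-handed (so a half turn about z gives the same grasp; the last joint's range is limited). The gripper opens to 85 mm and grips with 20 to 120 N. Pads are 22 mm wide; open, the fingers measure 114 mm over their backs; the gripper's body (76 mm by 85 mm) begins 54 mm behind the grasp point. The pads swing forward as they close: fully open they stand 13 mm farther back than shut.
Start: joints at [-0.085, 0.351, 1.652, -0, 1.139, -0.085], TCP at [549.986, 0.027, 231.29] pointing down, gripper open.
Joint ranges: [-2.75, 2.75], [-0.79, 2.1], [0.01, 2.65], [-1.57, 4.71], [0.07, 3.14], [-2.87, 2.87]. Speed limits (rad/s): [2.22, 2.22, 2.79, 3.14, 3.14, 3.14].

INTERFACE

Orientations are given as a unit quaternion [w, x, y, z].
In Python, from rig import manip gives the robot as it stands. The module is installed in compiled form; this text tells all that it offers.
- The arm moves only by the tool move_arm, never from a script. Its argument "plan" is a list that holds one entry, the list of rows, each a list of 4 numbers: the shift along the tool's x, y, z in mm, then the turn about the tool's z in rad. A call has 1 to 20 rows; each row shifts and turns the commanded pose from where the row before left it, along the tool's axes as they then stand; what a row does not reach is not made up. A row lasts 1/12 s, in which the tool goes at most 41.7 mm and 7.16 degrees, less where a joint would pass 70% of its speed; a pose out of reach is approached as far as the arm can. A call with a gripper value outside its range is refused whole. "grip" is the finger opening in mm, from 0 to 85.4, set as the call begins (left out, the last holds). The fingers move at their own pace and stop on an object; "grip_force" is the grip in N (left out, the last holds). Time passes only in rows, so rows that do not move let the fingers close. It gives the time, the measured TCP pose, the force and the opening at its end, in the units of the state.
- manip.get_state(): the state, without advancing time (a new reading comes with each control period).
- manip.capture(name): name is "scene" or "side" or "wrist"; returns a dict with "img" (400x640x3 uint8, red, green, blue), "z_map" (400x640 float32, mm along the optical axis (not along the pixel's ray), 0 where there is no reading), "mtx" (3x3 intrinsics, pixels), "R" (3x3) and "t" (3): a world point X has camera coordinates R X + t; the wrist camera has in their place "mount" (4x4, takes a point from camera to tool coordinates, whose origin is the TCP and whose axes are the tool frame's). Camera axes: x right, y down, z forward; pixel columns grow to the right and rows downward; lengths in mm; the calibration is good to about 2 mm. A picture is of the moment at which its call begins: read the wrist's pose just before it.
- manip.job_done(): hands the job in, once; it reports no verdict.
The state is a dict: "time": time; "q": joint angles; "joint_vel": joint speeds; "joint_efforts": joint torques, N m; "ee_pos": TCP position; "orientation": TCP orientation; "force": force on the tool from outside, world axes, zero at the start; "ft_torque": the same for the moment, N m; "finger_gap": finger opening in mm.
Only numpy, scipy, OpenCV 4.12 (cv2) and the standard library are available. Lean on these libraries where they do the work, as an engineer would, in place of code of your own. Each camera call takes 0.05 s, during which the arm holds its last target.

## Working session

There is one attempt and no reset: what is moved stays moved. The work goes in short steps, Python scripts to look and compute and a tool call to move; the robot and the scene stay as the last step left them, time stands still between calls to the robot, and variables do not carry over. Pictures are saved under pics/ and viewed, and the job is handed in when it is done.

Besides the shell and the picture viewer there is one more tool, called after "Request:" as a command line: name --argument value ..., lists and objects as JSON in quotes. move_arm: Moves the arm, as the interface text tells. Its arguments: {"type":"object","properties":{"plan":{"type":"array","items":{"type":"array","items":{"type":"array","items":{"type":"number"}}}},"grip":{"type":"number"},"grip_force":{"type":"number"}},"required":["plan"]}

```bash
mkdir -p pics; cat > h.py <<'E'
import numpy as np, cv2
from rig import manip
def cap(n,name):
    c=manip.capture(n); cv2.imwrite(f'pics/{name}.png',cv2.cvtColor(c['img'],cv2.COLOR_RGB2BGR)); np.savez(f'pics/{name}.npz',**c); return c
def world(c):
    z=c['z_map']; h,w=z.shape; u,v=np.meshgrid(np.arange(w),np.arange(h)); K=c['mtx']
    P=np.stack([(u-K[0,2])/K[0,0]*z,(v-K[1,2])/K[1,1]*z,z],-1)
    return (P-c['t'])@c['R']
E
python3 - <<'E'
from h import *
s=manip.get_state(); print({k:np.round(v,3) for k,v in s.items()})
for n in('scene','side'):
    c=cap(n,n+'0'); print(n, np.round(-c['R'].T@c['t']),np.round(c['R'],2).tolist(),(c['z_map']>0).mean())
E
```

```text
{'time': np.float64(0.0), 'q': array([-0.085,  0.351,  1.652,  0.   ,  1.139, -0.085]), 'joint_vel': array([ 0.001,  0.   ,  0.002, -0.   ,  0.002, -0.001]), 'joint_efforts': array([ 1.0000e-03, -5.0611e+01, -2.9141e+01,  0.0000e+00,  5.0000e-03,
        0.0000e+00]), 'ee_pos': array([5.49651e+02, 6.00000e-02, 2.30728e+02]), 'orientation': array([-0.   ,  1.   , -0.   , -0.001]), 'force': array([ 0.332, -0.09 ,  0.552]), 'ft_torque': array([ 0.011,  0.018, -0.048]), 'finger_gap': np.float64(85.381)}
scene [1096.  458.  933.] [[-0.61, 0.79, 0.01], [0.6, 0.48, -0.64], [-0.51, -0.39, -0.77]] 0.99601953125
side [ 417.  998. 1021.] [[-1.0, -0.08, -0.01], [-0.05, 0.69, -0.73], [0.07, -0.72, -0.69]] 0.99600390625
```

View pics/scene0.png

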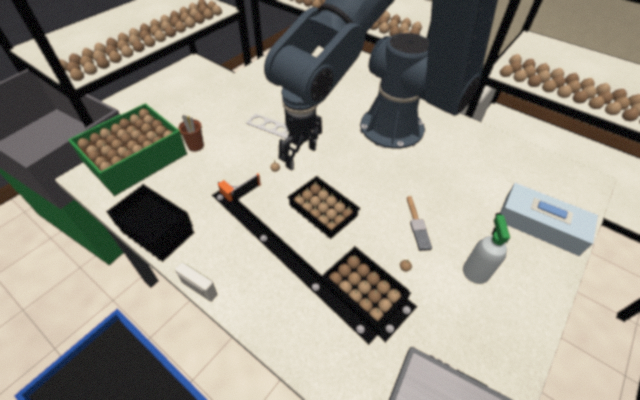

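View pics/side0.png

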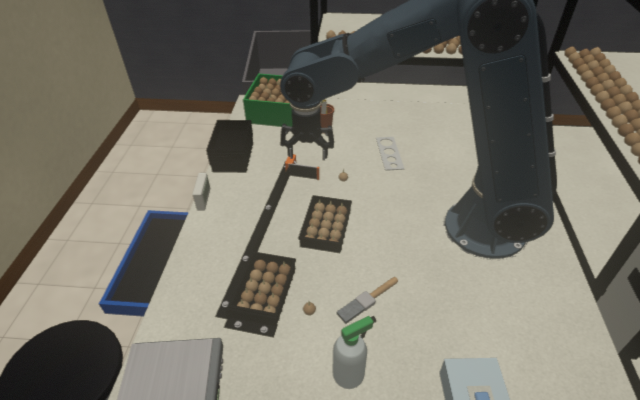

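The scene view shows the parked tray at about (367,288), the stray tray at (323,205), the divider at (240,187) and the rail running from (218,195) to (372,335). Next I'll build a height and colour map seen from above.

```bash
cat > ortho.py <<'E'
from h import *
def ortho(name,x0,x1,y0,y1,s=1.0,out=None):
    c=dict(np.load(f'pics/{name}.npz')); 
    f=4
    c2=dict(c); h,w=c['z_map'].shape
    # upsample
    c2['z_map']=cv2.resize(c['z_map'],(w*f,h*f),interpolation=cv2.INTER_NEAREST)
    img=cv2.resize(c['img'],(w*f,h*f),interpolation=cv2.INTER_NEAREST)
    K=c['mtx'].copy();K[:2]*=f;K[:2,2]+=(f-1)/2;c2['mtx']=K
    W=world(c2).reshape(-1,3);I=img.reshape(-1,3)
    m=(W[:,0]>x0)&(W[:,0]<x1)&(W[:,1]>y0)&(W[:,1]<y1)&(W[:,2]<100)&(W[:,2]>-20)
    W=W[m];I=I[m];o=np.argsort(W[:,2]);W=W[o];I=I[o]
    H=int((x1-x0)*s);Wd=int((y1-y0)*s)
    r=np.clip(((x1-W[:,0])*s).astype(int),0,H-1);cc=np.clip(((y1-W[:,1])*s).astype(int),0,Wd-1)
    im=np.zeros((H,Wd,3),np.uint8);z=np.zeros((H,Wd),np.float32)
    im[r,cc]=I[:,::-1];z[r,cc]=W[:,2]
    zz=cv2.applyColorMap(np.clip(z*4+20,0,255).astype(np.uint8),cv2.COLORMAP_JET)
    for k in (im,zz):
        for x in range(int(x0),int(x1)+1,100): cv2.line(k,(0,int((x1-x)*s)),(6,int((x1-x)*s)),(0,255,255),1);cv2.putText(k,str(x),(8,int((x1-x)*s)+4),0,.35,(0,255,255))
        for y in range(int(y0),int(y1)+1,100): cv2.line(k,(int((y1-y)*s),H),(int((y1-y)*s),H-6),(0,255,255),1);cv2.putText(k,str(y),(int((y1-y)*s),H-8),0,.35,(0,255,255))
    cv2.imwrite(f'pics/{out}.png',np.vstack([im,zz]))
if __name__=='__main__':
    ortho('scene0',500,800,-400,400,1,'o1'); ortho('side0',500,800,-400,400,1,'o2')
E
python3 ortho.py
```

```text
(no output)
```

View pics/o1.png

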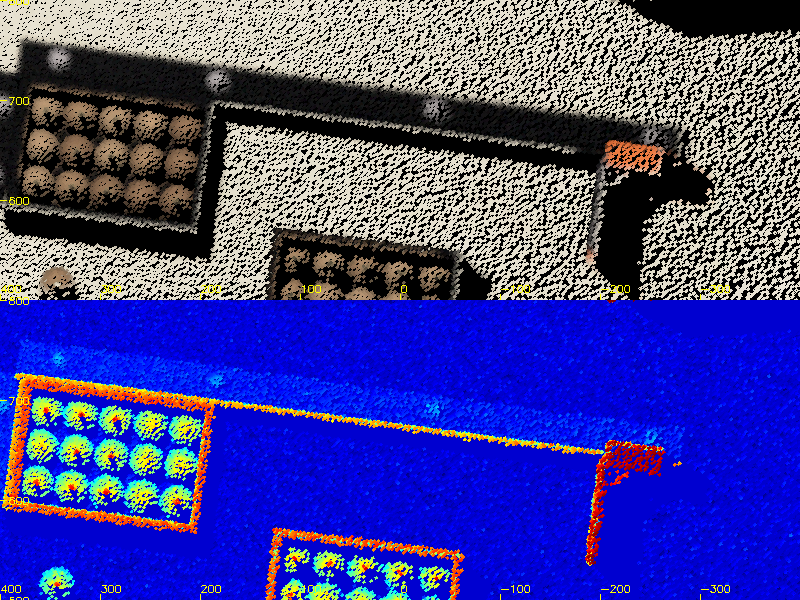

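View pics/o2.png

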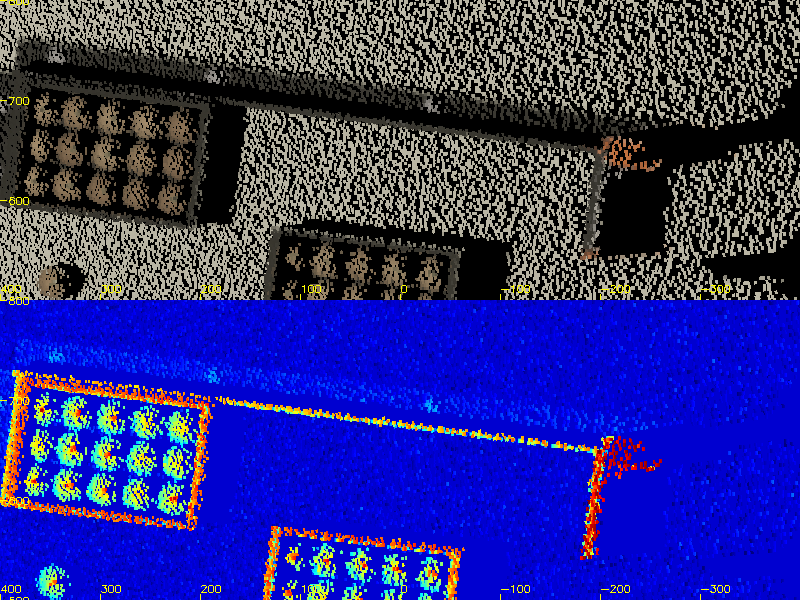

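Both maps agree: parked tray at upper left (y 200–390), stray below it (y −60–130), divider blade at about y −195. Next I'll fit them numerically.

```bash
cat > fit.py <<'E'
from h import *
import sys
def pts(name):
    c=dict(np.load(f'pics/{name}.npz'));return world(c).reshape(-1,3), c['img'].reshape(-1,3)
def rail(W):
    m=(W[:,2]>36)&(W[:,2]<46)&(W[:,1]>-150)&(W[:,1]<180)&(W[:,0]>640)&(W[:,0]<720)
    P=W[m][:,:2]
    # restrict near line
    a=np.polyfit(P[:,1],P[:,0],1)
    for _ in range(4):
        r=P[:,0]-np.polyval(a,P[:,1]);k=abs(r)<4+0*r;a=np.polyfit(P[k,1],P[k,0],1)
    r=P[k,0]-np.polyval(a,P[k,1])
    return a,r.min(),r.max(),k.sum()
def rect(W,cx,cy,rad=140,zlo=39,zhi=50):
    m=(W[:,2]>zlo)&(W[:,2]<zhi)&(np.hypot(W[:,0]-cx,W[:,1]-cy)<rad)
    P=W[m]; r=cv2.minAreaRect(P[:,:2].astype(np.float32)); return r,np.median(P[:,2]),len(P)
if __name__=='__main__':
  for n in ('scene0','side0'):
    W,I=pts(n); a,lo,hi,k=rail(W)
    print(n,'rail x=%.4f y+%.1f'%tuple(a),lo,hi,k)
    b=(W[:,2]<8)&(abs(W[:,0]-550)<150)&(abs(W[:,1]-100)<150);print('bench z',np.median(W[b,2]))
    print('stray',rect(W,510,35,122)); print('parked',rect(W,645,295,122,42,50))
    m=(W[:,2]>49)&(W[:,2]<62)&(abs(W[:,0]-600)<75)&(W[:,1]>-270)&(W[:,1]<-170);P=W[m]
    m2=P[:,0]<625;print('blade',np.polyfit(P[m2,0],P[m2,1],1),P[m2].min(0),P[m2].max(0))
    for cx,cy in((520,345),(500,-160)):
        m=(W[:,2]>15)&(W[:,2]<60)&(abs(W[:,0]-cx)<60)&(abs(W[:,1]-cy)<60)&~((abs(W[:,1])<80));
        if m.sum():print('corm',W[m].min(0),W[m].max(0),W[m].mean(0),m.sum())
E
python3 fit.py
python3 -c "
from ortho import *
ortho('scene0',300,700,-400,400,1,'o3');import cv2
im=cv2.imread('pics/o3.png');cv2.imwrite('pics/o3.png',im[400:])"
```

```text
scene0 rail x=0.1333 y+673.1 -3.764919378271884 3.2914314473234754 195
bench z 0.9263424909636377
stray (((495.2857971191406, 38.89891052246094), (192.9736785888672, 132.63050842285156), 83.1650619506836), np.float64(44.84092666434869), 595)
parked (((645.8524780273438, 290.4591979980469), (197.07398986816406, 136.25796508789062), 82.5482406616211), np.float64(45.15961688299245), 714)
blade [ -0.174143   -95.93769963] [ 536.86343083 -221.99720786   49.04869555] [ 623.88086738 -186.67872636   59.45554967]
corm [501.16574922 286.97767208  15.11736137] [579.77480676 359.85104851  49.83956364] [521.74289332 341.95275317  25.66769149] 117
corm [ 441.35145094 -212.37872763   15.3995627 ] [ 559.07159999 -182.56722761   58.90407927] [ 501.85026031 -192.71139571   33.01573961] 128
side0 rail x=0.1315 y+676.1 -3.061091422143136 3.516098765795732 136
bench z 0.3702721516581836
stray (((498.7861022949219, 39.93083190917969), (195.64501953125, 131.26055908203125), 83.0793685913086), np.float64(44.39515206597738), 512)
parked (((647.88916015625, 292.5334777832031), (198.23590087890625, 134.80392456054688), 82.53596496582031), np.float64(44.96485379632779), 610)
blade [  -0.15118709 -105.49846097] [ 542.14822231 -205.42730065   49.7193515 ] [ 623.76284584 -181.6186946    59.23704253]
corm [500.99563297 285.64883368  15.28537123] [579.44286272 363.87490674  46.21544109] [518.19429466 349.062717    25.60395975] 116
corm [ 442.07503315 -209.55646675   15.05458188] [ 559.9720381  -179.16801857   58.14540984] [ 500.66032481 -190.46395781   31.7862035 ] 109
```

View pics/o3.png

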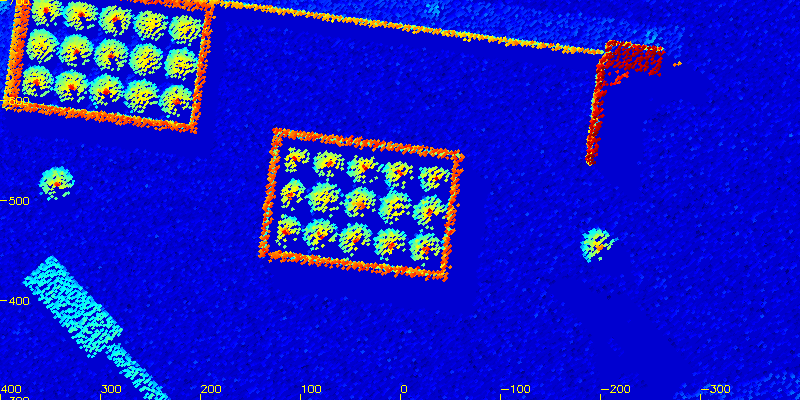

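Request:
move_arm --plan '[[[0, 0, 0, -0.12], [0, 0, 0, -0.12], [0, 0, 0, -0.12], [0, 0, 0, -0.12], [0, 0, 0, -0.12], [0, 0, 0, -0.12], [0, 0, 0, -0.12], [0, 0, 0, -0.12], [0, 0, 0, -0.12], [0, 0, 0, -0.12], [0, 0, 0, -0.12], [0, 0, 0, -0.12], [4.5, -24, 10, 0], [4.5, -24, 10, 0], [4.5, -24, 10, 0], [4.5, -24, 10, 0], [4.5, -24, 10, 0], [4.5, -24, 10, 0], [4.5, -24, 10, 0], [0, 0, 0, 0]]]' --grip 85

```text
time: 1.77
ee_pos: [382.9, 53.9, 159.4]
orientation: [-0.002, 0.752, 0.66, -0.002]
force: [0.3, -0.1, 0.4]
finger_gap: 84.9
```

```bash
cat > st.py <<'E'
from h import *
O=np.array([684.7,79.8]);th=-0.131;ex=np.array([np.cos(th),np.sin(th)]);ey=np.array([-np.sin(th),np.cos(th)])
def st():
    s=manip.get_state();p=s['ee_pos'];q=s['orientation'];w,x,y,z=q
    psi=np.degrees(np.arctan2(2*(x*y+w*z),1-2*(y*y+z*z)));f=s['force']
    print('t%.2f'%s['time'],'p',np.round(p,1),'lane',np.round([(p[:2]-O)@ex,(p[:2]-O)@ey],1),'psi %.2f'%psi,'F lane',np.round([f[:2]@ex,f[:2]@ey,f[2]],1),'q',np.round(s['q'],2),'gap',round(float(s['finger_gap']),1))
if __name__=='__main__': st()
E
python3 st.py; python3 - <<'E'
from h import *
c=cap('side','side1');c=cap('scene','scene1')
import fit
for n in('side1','scene1'):
    W,I=fit.pts(n);print(fit.rail(W)); print(fit.rect(W,497,39,125,42,49))
E
```

```text
t1.77 p [382.9  53.9 159.4] lane [-295.8  -65.1] psi 82.55 F lane [ 0.3 -0.   0.4] q [ 0.02  0.16  2.12  0.    0.87 -1.42] gap 84.9
(array([1.29405809e-01, 6.76076530e+02]), np.float64(-2.999481757245576), np.float64(3.6005895131316947), np.int64(131))
(((498.76751708984375, 42.18617630004883), (195.3800811767578, 130.5203094482422), 82.76964569091797), np.float64(44.93362906235853), 399)
(array([1.33356613e-01, 6.73110903e+02]), np.float64(-3.5456943049804295), np.float64(2.9336197153305648), np.int64(199))
(((495.2735595703125, 38.63984680175781), (192.8415069580078, 132.1042022705078), 82.67305755615234), np.float64(45.213388341275895), 472)
```

Request:
move_arm --plan '[[[0, 0, 25, 0], [0, 0, 30, 0], [0, 0, 30, 0], [0, 0, 30, 0], [0, 0, 20, 0], [0, 0, 12, 0], [0, 3, 0, 0], [0, 8, 0, 0], [0, 8, 0, 0]]]'

```text
time: 2.62
ee_pos: [408.3, 50.5, 15.1]
orientation: [0.001, 0.752, 0.659, 0.001]
force: [0.3, -0.3, 0.3]
finger_gap: 85.0
```

```bash
python3 - <<'E'
from h import *
c=cap('side','side2');im=cv2.imread('pics/side2.png');cv2.imwrite('pics/side2c.png',cv2.resize(im[150:300,250:450],None,fx=4,fy=4,interpolation=2))
E
python3 st.py
```

```text
t2.67 p [410.2  50.4  15.5] lane [-268.3  -65. ] psi 82.49 F lane [ 1.6 -0.9  1.9] q [ 0.01  0.51  2.14 -0.    0.49 -1.43] gap 84.8
```

View pics/side2c.png

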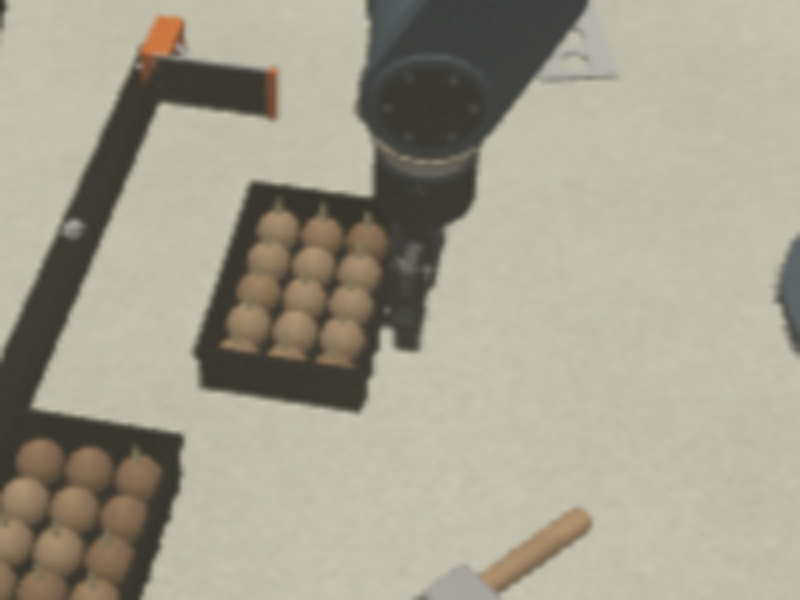

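Request:
move_arm --plan '[[[0, 3, 3, 0], [0, 5, 3, 0], [0, 6, 0, 0], [0, 7, 0, 0], [0, 7, 0, 0], [0, 7, 0, 0], [0, 7, 0, 0], [0, 7, 0, 0], [0, 7, 0, 0], [0, 7, 0, 0], [0, 7, 0, 0], [0, 7, 0, 0], [0, 7, 0, 0], [0, 7, 0, 0], [0, 6, 0, 0], [0, 5, 0, 0], [0, 4, 0, 0], [0, 2, 0, 0]]]'

```text
time: 4.17
ee_pos: [514.0, 36.6, 8.3]
orientation: [0.0, 0.752, 0.659, 0.0]
force: [-2.3, -0.8, -0.1]
finger_gap: 84.5
```

```bash
python3 st.py;python3 - <<'E'
from h import *
import fit
c=cap('side','side3');c=cap('scene','scene3')
for n in('side3','scene3'):
    W,I=fit.pts(n); print(fit.rect(W,610,25,115,42,49))
im=cv2.imread('pics/scene3.png');cv2.imwrite('pics/scene3c.png',cv2.resize(im[130:350,200:440],None,fx=2.5,fy=2.5,interpolation=2))
E
```

```text
t4.17 p [514.   36.6   8.3] lane [-163.6  -65.2] psi 82.51 F lane [-2.1 -1.1 -0.1] q [-0.02  0.63  1.88 -0.    0.63 -1.46] gap 84.5
(((594.0407104492188, 28.615821838378906), (196.1343536376953, 172.34243774414062), 83.05644226074219), np.float64(44.764212495378544), 293)
(((592.454345703125, 25.83533477783203), (193.83047485351562, 171.69821166992188), 81.32652282714844), np.float64(45.33216777706269), 503)
```

View pics/scene3c.png

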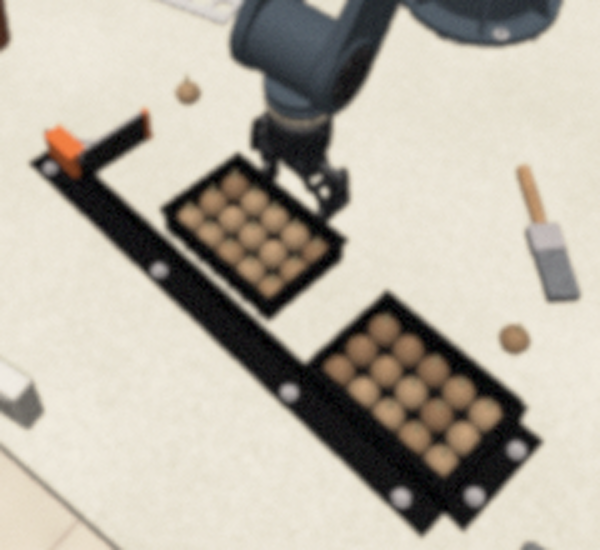

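The tray sits parallel to the rail with about a 20 mm strip of bench left between them. I'll continue slowly.

Request:
move_arm --plan '[[[0, 3, 0, 0], [0, 4, 0, 0], [0, 4, 0, 0], [0, 3, 0, 0], [0, 2, 0, 0], [0, 2, 0, 0], [0, 1, 0, 0]]]'

```text
time: 4.85
ee_pos: [532.1, 34.1, 8.3]
orientation: [-0.0, 0.752, 0.659, -0.0]
force: [-4.7, 0.4, 3.7]
finger_gap: 85.2
```

```bash
python3 st.py
```

```text
t4.85 p [532.1  34.1   8.3] lane [-145.3  -65.2] psi 82.51 F lane [-4.7 -0.3  3.7] q [-0.02  0.66  1.83  0.    0.66 -1.46] gap 85.2
```

Request:
move_arm --plan '[[[0, 1, 0, 0], [0, 1, 0, 0], [0, 1, 0, 0]]]'

```text
time: 5.1
ee_pos: [533.7, 34.0, 8.2]
orientation: [-0.001, 0.752, 0.659, -0.001]
force: [-16.3, 2.3, 13.7]
finger_gap: 85.1
```

```bash
python3 st.py
```

```text
t5.10 p [533.7  34.    8.2] lane [-143.7  -65.2] psi 82.51 F lane [-16.5   0.1  13.7] q [-0.02  0.66  1.82  0.    0.66 -1.46] gap 85.1
```

The wrist force steps up to 16 N, so the tray is against the rail. Next I'll go round to its −y end.

Request:
move_arm --plan '[[[0, -6, 0, 0], [0, -12, 0, 0], [0, -12, -12, 0], [0, 0, -25, 0], [0, 0, -30, 0], [0, 0, -30, 0], [-21, 17.6, 0, 0], [-21, 17.6, 0, 0], [-21, 17.6, 0, 0], [-21, 17.6, 0, 0], [-21, 17.6, 0, 0], [-21, 17.6, 0, 0], [0, 0, 0, 0.12], [0, 0, 0, 0.12], [0, 0, 0, 0.12], [0, 0, 0, 0.12], [0, 0, 0, 0.12], [0, 0, 0, 0.12], [0, 0, 0, 0.12], [0, 0, 0, 0.12]]]'

```text
time: 6.77
ee_pos: [594.2, -101.2, 105.4]
orientation: [0.0, 0.972, 0.235, 0.001]
force: [-0.4, 0.2, 0.4]
finger_gap: 84.9
```

Request:
move_arm --plan '[[[0, 0, 0, 0.12], [0, 0, 0, 0.12], [0, 0, 0, 0.12], [0, 0, 0, 0.12], [0, 0, 0, 0.13], [0, 0, 0, 0]]]'

```text
time: 7.27
ee_pos: [594.2, -101.2, 105.4]
orientation: [0.0, 0.998, -0.065, 0.001]
force: [-1.0, -1.0, 0.2]
finger_gap: 84.9
```

```bash
python3 st.py;python3 - <<'E'
from h import *
import fit
c=cap('side','side4');c=cap('scene','scene4')
for n in('side4','scene4'):
    W,I=fit.pts(n); print(fit.rect(W,612,23,115,42,49))
im=cv2.imread('pics/scene4.png');cv2.imwrite('pics/scene4c.png',cv2.resize(im[130:350,200:440],None,fx=2.5,fy=2.5,interpolation=2))
E
```

```text
t7.27 p [ 594.2 -101.2  105.4] lane [ -66.1 -191.2] psi -7.50 F lane [-0.9 -1.2  0.2] q [-0.25  0.59  1.61 -0.    0.93 -0.11] gap 84.9
(((613.1239624023438, 25.799423217773438), (194.8244171142578, 132.90086364746094), 82.63619995117188), np.float64(44.947083045906695), 409)
(((610.2039794921875, 23.198577880859375), (191.7134552001953, 135.99008178710938), 82.26605987548828), np.float64(45.18041371065524), 527)
```

View pics/scene4c.png

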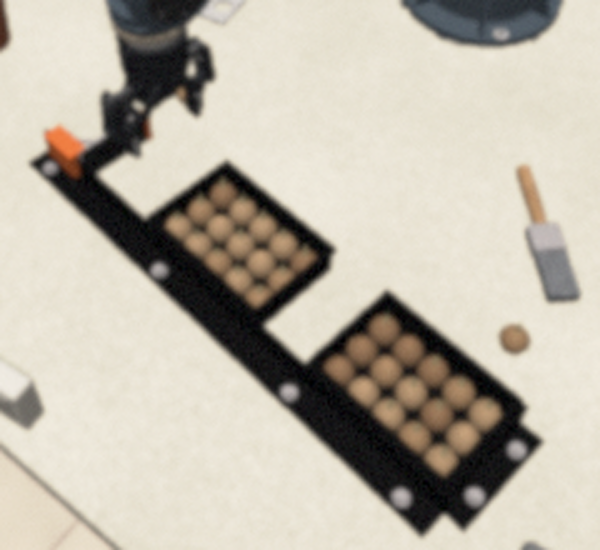

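Request:
move_arm --plan '[[[-1, 0, 20, 0], [-2, 0, 30, 0], [-1, 0, 30, 0], [0, 0, 17, 0], [0, -3, 0, 0], [0, -5, 0, 0], [0, -6, 0, 0], [0, -6, 0, 0], [0, -6, 0, 0], [0, -6, 0, 0], [0, -6, 0, 0], [0, -6, 0, 0], [0, -6, 0, 0], [0, -6, 0, 0], [0, -6, 0, 0], [0, -6, 0, 0], [0, -5, 0, 0], [0, -4, 0, 0], [0, -3, 0, 0], [0, -2, 0, 0]]]'

```text
time: 9.03
ee_pos: [601.1, -19.1, 9.8]
orientation: [0.0, 0.998, -0.062, 0.001]
force: [-1.7, -7.5, 6.3]
finger_gap: 85.1
```

```bash
python3 st.py;python3 - <<'E'
from h import *
c=cap('scene','scene5')
im=cv2.imread('pics/scene5.png');cv2.imwrite('pics/scene5c.png',cv2.resize(im[130:350,200:440],None,fx=2.5,fy=2.5,interpolation=2))
E
```

```text
t9.03 p [601.1 -19.1   9.8] lane [ -70. -109.] psi -7.10 F lane [-0.7 -7.7  6.3] q [-0.11  0.74  1.65 -0.    0.76  0.02] gap 85.1
```

View pics/scene5c.png

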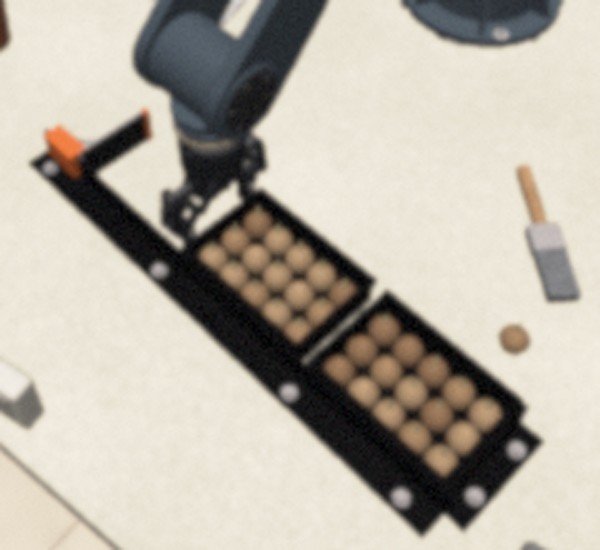

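A parallel gap of about 15 mm remains to the parked tray. I'll close it slowly.

Request:
move_arm --plan '[[[0, -2, 0, 0], [0, -3, 0, 0], [0, -3, 0, 0], [0, -3, 0, 0], [0, -2, 0, 0], [0, -1.5, 0, 0], [0, -1, 0, 0]]]'

```text
time: 9.67
ee_pos: [602.9, -4.0, 9.7]
orientation: [0.0, 0.998, -0.062, 0.001]
force: [-1.0, -8.7, 6.0]
finger_gap: 85.0
```

```bash
python3 st.py
```

```text
t9.67 p [602.9  -4.    9.7] lane [-70.2 -93.8] psi -7.12 F lane [ 0.1 -8.8  6. ] q [-0.08  0.74  1.64 -0.    0.76  0.04] gap 85.0
```

Request:
move_arm --plan '[[[0, -1, 0, 0], [0, -1, 0, 0]]]'

```text
time: 9.83
ee_pos: [602.9, -3.3, 9.7]
orientation: [0.001, 0.998, -0.062, 0.001]
force: [-5.0, -23.5, 7.4]
finger_gap: 84.9
```

```bash
python3 st.py
```

```text
t9.83 p [602.9  -3.3   9.7] lane [-70.3 -93.1] psi -7.14 F lane [ -1.9 -23.9   7.4] q [-0.08  0.74  1.64 -0.    0.76  0.05] gap 84.9
```

Request:
move_arm --plan '[[[0, 4, 0, 0], [0, 10, 0, 0], [0, 12, -5, 0], [0, 8, -20, 0], [0, 5, -30, 0], [0, 5, -30, 0], [0, 15, -25, 0], [0, 20, 0, 0], [0, 20, 0, 0], [0, 0, 0, 0]]]' --grip 0

```text
time: 10.67
ee_pos: [589.5, -103.3, 119.3]
orientation: [0.0, 0.998, -0.063, 0.001]
force: [0.3, 0.1, -0.7]
finger_gap: -0.0
```

```bash
python3 st.py;python3 - <<'E'
from h import *
import fit
c=cap('side','side6');c=cap('scene','scene6')
for n in('side6','scene6'):
    W,I=fit.pts(n); print(fit.rect(W,623,100,108,42,49)); print(fit.rect(W,646,291,100,42,49)); print(fit.rail(W))
a=[cv2.resize(cv2.imread(f'pics/{n}6.png')[s],(400,300),interpolation=2) for n,s in (('scene',np.s_[190:340,250:450]),('side',np.s_[190:340,200:400]))]
cv2.imwrite('pics/c6.png',cv2.resize(np.hstack(a),None,fx=1,fy=1))
E
```

```text
t10.67 p [ 589.5 -103.3  119.3] lane [ -70.5 -193.9] psi -7.28 F lane [ 0.3  0.1 -0.7] q [-0.25  0.57  1.62 -0.    0.96 -0.12] gap -0.0
(((623.2413940429688, 105.9417495727539), (201.09359741210938, 134.24623107910156), 83.00031280517578), np.float64(44.93680124669281), 459)
(((647.7947998046875, 291.1960754394531), (198.8407745361328, 133.39808654785156), 83.02095794677734), np.float64(45.12326568326918), 476)
(array([9.65027520e-02, 6.71687141e+02]), np.float64(-4.300319405886285), np.float64(3.839163497651498), np.int64(136))
(((620.4142456054688, 103.41943359375), (197.9163818359375, 137.61834716796875), 82.55176544189453), np.float64(45.09222599972219), 616)
(((645.54248046875, 290.09307861328125), (197.14251708984375, 135.65184020996094), 82.26392364501953), np.float64(45.17225262216323), 581)
(array([1.10118678e-01, 6.70988088e+02]), np.float64(-4.462585882735539), np.float64(3.6746760873967332), np.int64(252))
```

View pics/c6.png

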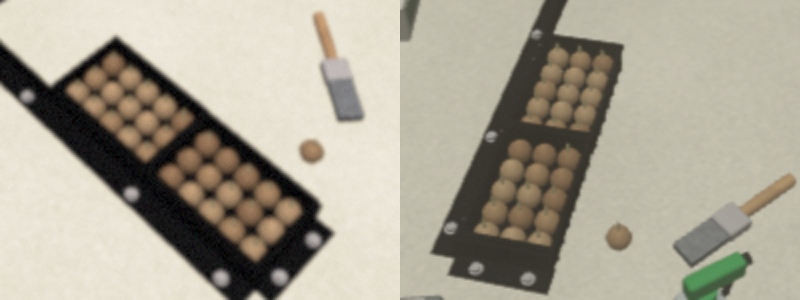

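```bash
python3 - <<'E'
from st import *
import fit
for n in('side6','scene6'):
    W,I=fit.pts(n); L=np.c_[(W[:,:2]-O)@ex,(W[:,:2]-O)@ey,W[:,2]]
    m=(L[:,2]>40)&(L[:,2]<50)&(L[:,0]<-115)&(L[:,0]>-150);P=L[m]
    m=(L[:,2]>36)&(L[:,2]<50)&(L[:,0]>-14)&(L[:,0]<25);Q=L[m]
    for y in range(-80,300,40):
        p=P[(P[:,1]>=y)&(P[:,1]<y+40)];q=Q[(Q[:,1]>=y)&(Q[:,1]<y+40)]
        print(n,y,len(p),np.round(np.percentile(p[:,0],[3,50]),1),np.round(np.percentile(q[:,0],[5,50,97]),1) if len(q) else '')
c=cap('wrist','w6');
E
```

```text
side6 -80 29 [-130.5 -126.7] [-12.2  -5.5   4. ]
side6 -40 24 [-131.  -128.1] [-8.6 -4.7  3.8]
side6 0 27 [-131.3 -128.7] [-8.5 -4.   4.1]
side6 40 31 [-131.7 -127.3] [-8.2 -4.4  4.1]
side6 80 50 [-131.5 -126.3] [-12.6  -5.2   4.3]
side6 120 29 [-130.2 -126.3] [-7.6 -3.8  4.3]
side6 160 38 [-130.7 -127.3] [-7.6 -4.1  3.6]
side6 200 40 [-130.7 -127.4] [-7.6 -4.1  3.7]
side6 240 39 [-130.3 -126.9] [-8.1 -4.1  4.5]
side6 280 43 [-130.8 -125. ] [-12.6  -4.    3.8]
scene6 -80 38 [-134.5 -128.7] [-11.2  -5.    1.1]
scene6 -40 37 [-135.  -129.5] [-11.8  -5.    0.7]
scene6 0 35 [-134. -130.] [-11.   -5.3   0.8]
scene6 40 35 [-135.  -129.4] [-11.1  -5.2   0.9]
scene6 80 56 [-134.4 -127.6] [-11.5  -5.    0.8]
scene6 120 44 [-133.1 -128. ] [-9.9 -4.   1.2]
scene6 160 47 [-133.  -128.4] [-10.3  -3.9   1.3]
scene6 200 46 [-133.7 -128.7] [-9.7 -3.9  1.2]
scene6 240 50 [-133.3 -128.8] [-9.8 -4.   1.3]
scene6 280 37 [-133.  -126.8] [-12.2  -4.1   1.3]
```

View pics/w6.png

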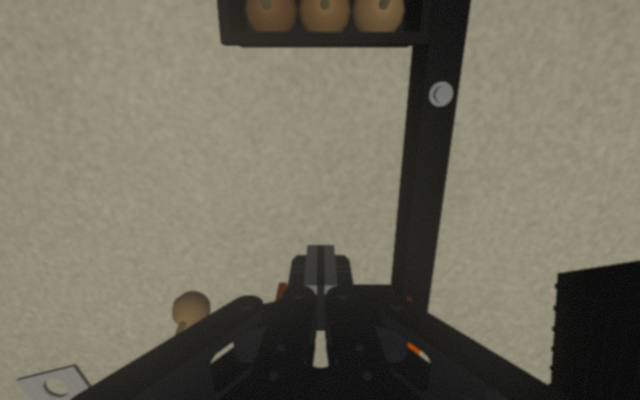

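The stray tray sits about 1 mm further from the rail than the parked one. I'll press its front once more before moving the divider.

Request:
move_arm --plan '[[[0, 0, 0, -0.12], [0, 0, 0, -0.12], [0, 0, 0, -0.12], [0, 0, 0, -0.12], [0, 0, 0, -0.12], [0, 0, 0, -0.12], [0, 0, 0, -0.12], [0, 0, 0, -0.12], [0, 0, 0, -0.12], [0, 0, 0, -0.12], [0, 0, 0, -0.12], [0, 0, 0, -0.12], [0, 0, 0, -0.13], [30, -17, 0, 0], [30, -17, 0, 0], [30, -17, 0, 0], [30, -17, 0, 0], [30, -17, 0, 0], [30, -17, 0, 0], [29, -8, 0, 0]]]' --grip 85

```text
time: 12.48
ee_pos: [505.9, 123.8, 118.2]
orientation: [-0.0, 0.751, 0.66, -0.001]
force: [0.5, 0.0, -0.6]
finger_gap: 84.9
```

```bash
python3 st.py
```

```text
t12.48 p [505.9 123.8 118.2] lane [-183.    20.3] psi 82.58 F lane [ 0.4  0.1 -0.6] q [ 0.15  0.45  1.83  0.    0.87 -1.29] gap 84.9
```

Request:
move_arm --plan '[[[0, 0, 20, 0], [-2, 0, 30, 0], [-2, 0, 30, 0], [0, 0, 20, 0], [0, 0, 9, 0], [0, 4, 0, 0], [0, 8, 0, 0], [0, 8, 0, 0], [0, 6, 0, 0], [0, 4, 0, 0], [0, 3, 0, 0], [0, 2, 0, 0]]]'

```text
time: 13.48
ee_pos: [542.8, 112.9, 9.7]
orientation: [0.0, 0.752, 0.659, 0.0]
force: [1.2, -0.4, 0.8]
finger_gap: 84.9
```

```bash
python3 st.py
```

```text
t13.48 p [542.8 112.9   9.7] lane [-145.    14.3] psi 82.49 F lane [ 1.2 -0.3  0.8] q [ 0.12  0.68  1.78  0.    0.69 -1.32] gap 84.9
```

Request:
move_arm --plan '[[[0, 1, 0, 0], [0, 1, 0, 0], [0, 1, 0, 0]]]'

```text
time: 13.73
ee_pos: [544.1, 112.7, 9.3]
orientation: [-0.001, 0.752, 0.659, -0.001]
force: [-7.2, 1.0, 6.7]
finger_gap: 84.9
```

```bash
python3 st.py
```

```text
t13.73 p [544.1 112.7   9.3] lane [-143.7   14.3] psi 82.52 F lane [-7.3  0.   6.7] q [ 0.12  0.68  1.77  0.    0.69 -1.32] gap 84.9
```

Request:
move_arm --plan '[[[0, 1, 0, 0], [0, 0.7, 0, 0], [0, 0, 0, 0]]]'

```text
time: 13.98
ee_pos: [544.1, 112.7, 9.1]
orientation: [-0.002, 0.752, 0.659, -0.002]
force: [-15.9, 3.8, 11.7]
finger_gap: 85.2
```

```bash
python3 st.py
```

```text
t13.98 p [544.1 112.7   9.1] lane [-143.7   14.2] psi 82.51 F lane [-16.3   1.7  11.7] q [ 0.12  0.68  1.77  0.    0.7  -1.32] gap 85.2
```

It's firm at x −143.7, so it's flush with the rail. I'll retreat, close the fingers, and measure the divider.

Request:
move_arm --plan '[[[0, -6, 0, 0], [0, -12, 0, 0], [0, -12, -15, 0], [0, 0, -30, 0], [0, 0, -35, 0], [0, 0, -35, 0], [-25, 0, -10, 0], [-35, 0, 0, 0], [-35, 0, 0, 0], [-35, 0, 0, 0], [-35, 0, 0, 0], [-30, 0, 0, 0], [0, 0, 0, 0]]]' --grip 0

```text
time: 15.07
ee_pos: [491.2, -81.0, 134.4]
orientation: [0.001, 0.753, 0.658, -0.0]
force: [0.1, -0.3, 0.0]
finger_gap: -0.0
```

```bash
python3 - <<'E'
from st import *
import fit
st()
cap('side','side7');cap('scene','scene7')
for n in('side0','scene0','side7','scene7'):
    W,I=fit.pts(n); L=np.c_[(W[:,:2]-O)@ex,(W[:,:2]-O)@ey,W[:,2]]
    m=(L[:,2]>50)&(L[:,2]<62)&(L[:,0]<-60)&(L[:,0]>-112)&(L[:,1]<-220)&(L[:,1]>-330);P=L[m]
    if len(P)>10: print(n,'blade y pct',np.round(np.percentile(P[:,1],[3,25,50,75,97]),1),'x',np.round(P[:,0].min(),1),len(P))
    m=(L[:,2]>50)&(L[:,2]<90)&(L[:,0]<20)&(L[:,0]>-45)&(L[:,1]<-270)&(L[:,1]>-370);P=L[m]
    if len(P)>10: print(n,'saddle',P.min(0).round(1),P.max(0).round(1))
    if n[-1]=='7':
     m=(L[:,2]>40)&(L[:,2]<50)&(L[:,0]<-115)&(L[:,0]>-150);P=L[m]
     for y in range(-80,300,40):
        p=P[(P[:,1]>=y)&(P[:,1]<y+40)];print(y,np.round(np.percentile(p[:,0],[3,50]),1),end=' ')
     print()
im=cv2.imread('pics/scene7.png');cv2.imwrite('pics/scene7c.png',cv2.resize(im[130:350,200:440],None,fx=2.5,fy=2.5,interpolation=2))
E
```

```text
t15.07 p [491.2 -81.  134.4] lane [-170.9 -184.7] psi 82.31 F lane [ 0.2 -0.3  0. ] q [-0.26  0.39  1.87 -0.    0.88 -1.69] gap -0.0
side0 blade y pct [-292.3 -286.7 -284.3 -280.8 -277.6] x -107.2 35
side0 saddle [ -42.5 -343.2   50.4] [  16.4 -278.5   60.7]
scene0 blade y pct [-292.3 -289.9 -287.2 -284.6 -282.9] x -111.2 50
scene0 saddle [ -43.1 -345.3   50.1] [  12.1 -282.5   59.5]
side7 blade y pct [-289.8 -286.9 -284.9 -282.7 -277.6] x -105.9 35
side7 saddle [ -44.9 -346.7   50.2] [  16.5 -278.    61.4]
-80 [-129.8 -125.5] -40 [-130.3 -127. ] 0 [-129.9 -126.6] 40 [-130.5 -127.3] 80 [-129.9 -125.2] 120 [-130.1 -127.9] 160 [-130.9 -127.1] 200 [-130.3 -127. ] 240 [-131.1 -127.5] 280 [-130.8 -125.7] 
scene7 blade y pct [-292.3 -290.4 -288.1 -284.9 -282. ] x -110.7 46
scene7 saddle [ -45.  -344.7   50.2] [  11.5 -282.    59.7]
-80 [-133.2 -128.3] -40 [-133.5 -128.9] 0 [-132.2 -128.9] 40 [-133.7 -127.8] 80 [-132.7 -126.7] 120 [-133.5 -127.9] 160 [-133.  -128.2] 200 [-133.9 -129. ] 240 [-133.4 -128.4] 280 [-133.3 -126.4]
```

View pics/scene7c.png

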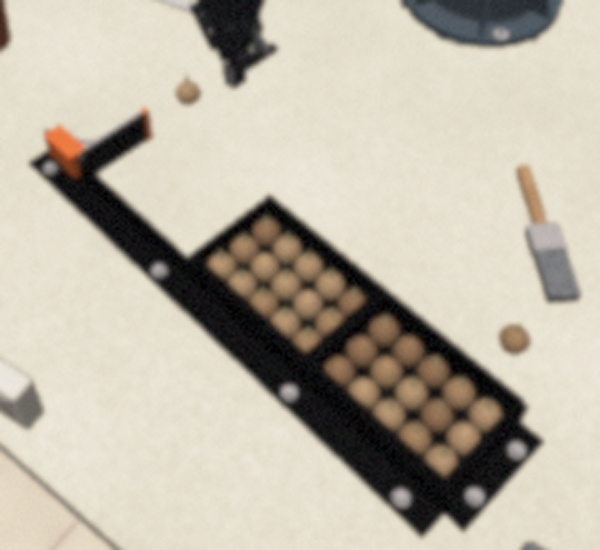

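```bash
python3 - <<'E'
from st import *
import fit
for n in('scene0','side0'):
    W,I=fit.pts(n);L=np.c_[(W[:,:2]-O)@ex,(W[:,:2]-O)@ey,W[:,2]]
    m=(W[:,2]>40)&(W[:,2]<160)&(W[:,1]<-250)&(W[:,1]>-600)&(W[:,0]>250)&(W[:,0]<900)
    for k in range(-600,-250,50):
        q=m&(W[:,1]>k)&(W[:,1]<=k+50)
        if q.sum()>5: print(n,k,W[q].min(0).round(),W[q].max(0).round(),'laneX',L[q,0].min().round(),L[q,0].max().round())
E
```

```text
scene0 -600 [ 580. -600.   41.] [ 866. -550.  122.] laneX -17.0 264.0
scene0 -550 [ 506. -550.   40.] [ 869. -500.  138.] laneX -101.0 263.0
scene0 -500 [ 505. -500.   40.] [ 657. -465.  137.] laneX -102.0 48.0
scene0 -400 [ 807. -400.   55.] [ 900. -350.  106.] laneX 178.0 275.0
scene0 -350 [ 805. -350.   54.] [ 900. -300.  104.] laneX 169.0 267.0
scene0 -300 [ 625. -300.   40.] [ 900. -250.  105.] laneX -15.0 262.0
side0 -600 [ 712. -600.   73.] [ 870. -550.  114.] laneX 112.0 271.0
side0 -550 [ 513. -550.   40.] [ 876. -500.  135.] laneX -93.0 269.0
side0 -500 [ 512. -500.   40.] [ 735. -460.  139.] laneX -97.0 126.0
side0 -400 [ 811. -399.   44.] [ 900. -350.  106.] laneX 182.0 274.0
side0 -350 [ 808. -350.   41.] [ 900. -300.  103.] laneX 172.0 267.0
side0 -300 [ 631. -300.   40.] [ 900. -251.  104.] laneX -10.0 262.0
```

Request:
move_arm --plan '[[[-18, 13, 0, 0], [-25, 18, 0, 0], [-25, 18, 0, 0], [-25, 18, 0, 0], [-25, 18, 0, 0], [-20, 15, 0, 0], [-9, 5, 0, 0], [0, 0, 10, 0], [0, 0, 10, 0], [0, 0, 0, 0]]]'

```text
time: 16.0
ee_pos: [575.0, -234.2, 111.4]
orientation: [-0.002, 0.751, 0.66, -0.001]
force: [-0.2, 0.3, -0.3]
finger_gap: 0.3
```

```bash
python3 - <<'E'
from st import *
st(); cap('scene','scene8');cap('side','side8')
a=[cv2.resize(cv2.imread(f'pics/{n}8.png')[s],(400,400),interpolation=2) for n,s in (('scene',np.s_[120:240,190:310]),('side',np.s_[90:210,250:370]))]
cv2.imwrite('pics/c8.png',np.hstack(a))
E
```

```text
t16.00 p [ 575.  -234.2  111.4] lane [ -67.7 -325.6] psi 82.57 F lane [-0.2  0.2 -0.3] q [-0.46  0.62  1.55  0.    0.98 -1.9 ] gap 0.3
```

View pics/c8.png

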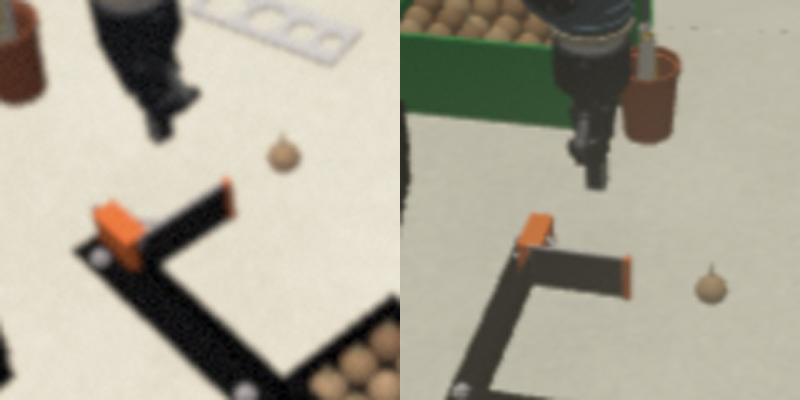

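```bash
python3 - <<'E'
from st import *
import fit
for n in('scene8','side8'):
    W,I=fit.pts(n);L=np.c_[(W[:,:2]-O)@ex+67.7,(W[:,:2]-O)@ey+325.6,W[:,2]-111.4]
    for z in range(-5,110,10):
        m=(L[:,2]>=z)&(L[:,2]<z+10)&(abs(L[:,0])<75)&(abs(L[:,1])<75)
        if m.sum()>2: print(n,z,'x',L[m,0].min().round(),L[m,0].max().round(),'y',L[m,1].min().round(),L[m,1].max().round(),m.sum())
E
```

```text
scene8 -5 x 0.0 9.0 y -5.0 3.0 3
scene8 5 x -7.0 11.0 y -10.0 13.0 17
scene8 15 x -7.0 10.0 y -6.0 15.0 17
scene8 25 x -6.0 11.0 y -8.0 14.0 20
scene8 35 x 9.0 13.0 y -10.0 7.0 7
scene8 45 x -10.0 14.0 y -31.0 33.0 35
scene8 55 x -10.0 12.0 y -42.0 38.0 25
scene8 65 x -10.0 17.0 y -50.0 46.0 45
scene8 75 x -10.0 17.0 y -58.0 57.0 53
scene8 85 x -13.0 18.0 y -57.0 62.0 65
scene8 95 x -7.0 19.0 y -16.0 59.0 65
scene8 105 x -10.0 18.0 y 3.0 42.0 45
side8 -5 x -6.0 15.0 y 3.0 10.0 5
side8 5 x -7.0 14.0 y 5.0 16.0 13
side8 15 x -8.0 14.0 y 2.0 16.0 17
side8 25 x -8.0 13.0 y 2.0 16.0 15
side8 35 x -7.0 1.0 y -14.0 15.0 3
side8 45 x -9.0 14.0 y -23.0 36.0 20
side8 55 x -8.0 15.0 y -41.0 43.0 15
side8 65 x -13.0 19.0 y -43.0 52.0 26
side8 75 x -13.0 20.0 y -6.0 61.0 23
side8 85 x -15.0 21.0 y -14.0 65.0 52
side8 95 x -15.0 22.0 y -12.0 68.0 50
side8 105 x -14.0 20.0 y -8.0 54.0 31
```

Request:
move_arm --plan '[[[0, 0, 15, 0], [0, 1, 25, 0], [0, 1, 25, 0], [0, 0, 14, 0], [3, 0, 0, 0], [5, 0, 0, 0], [6, 0, 0, 0], [6, 0, 0, 0], [6, 0, 0, 0], [7, 0, 0, 0], [8, 0, 0, 0], [8, 0, 0, 0], [8, 0, 0, 0], [8, 0, 0, 0], [6, 0, 0, 0], [3, 0, 0, 0]]]'

```text
time: 17.43
ee_pos: [588.4, -162.3, 35.2]
orientation: [-0.0, 0.752, 0.66, -0.0]
force: [-0.2, -0.9, 1.4]
finger_gap: 0.3
```

```bash
python3 - <<'E'
from st import *
st(); cap('scene','scene9')
cv2.imwrite('pics/c9.png',cv2.resize(cv2.imread('pics/scene9.png')[120:340,190:430],None,fx=2.5,fy=2.5,interpolation=2))
E
```

```text
t17.43 p [ 588.4 -162.3   35.2] lane [ -63.8 -252.6] psi 82.54 F lane [-0.1 -1.   1.4] q [-0.35  0.71  1.62  0.    0.82 -1.79] gap 0.3
```

View pics/c9.png

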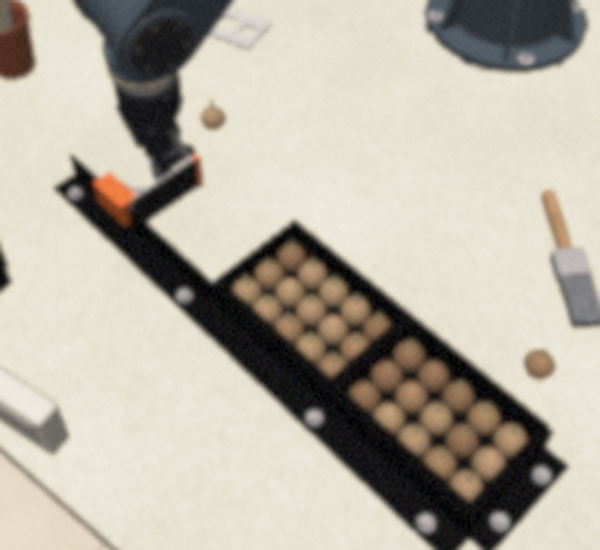

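The divider slides with the fingers. I'll carry on.

Request:
move_arm --plan '[[[4, 0, 0, 0], [7, 0, 0, 0], [8, 0, 0, 0], [8, 0, 0, 0], [8, 0, 0, 0], [8, 0, 0, 0], [8, 0, 0, 0], [8, 0, 0, 0], [8, 0, 0, 0], [8, 0, 0, 0], [8, 0, 0, 0], [8, 0, 0, 0], [8, 0, 0, 0], [8, 0, 0, 0], [7, 0, 0, 0], [5, 0, 0, 0], [3, 0, 0, 0], [2, 0, 0, 0], [1, 0, 0, 0]]]'

```text
time: 19.07
ee_pos: [604.6, -39.3, 35.3]
orientation: [-0.0, 0.752, 0.659, -0.0]
force: [0.3, -1.9, -1.0]
finger_gap: 0.0
```

```bash
python3 - <<'E'
from st import *
st(); cap('scene','scene10')
cv2.imwrite('pics/c10.png',cv2.resize(cv2.imread('pics/scene10.png')[120:340,190:430],None,fx=2.5,fy=2.5,interpolation=2))
E
```

```text
t19.07 p [604.6 -39.3  35.3] lane [ -63.9 -128.5] psi 82.51 F lane [ 0.6 -1.8 -1. ] q [-0.14  0.7   1.63 -0.    0.81 -1.58] gap 0.0
```

View pics/c10.png

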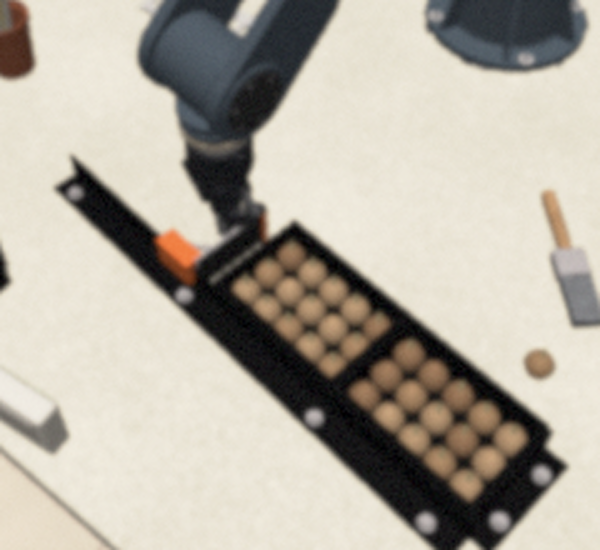

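About 20 mm remains. The last stretch goes slowly.

Request:
move_arm --plan '[[[3, 0, 0, 0], [4, 0, 0, 0], [4, 0, 0, 0], [3, 0, 0, 0], [2, 0, 0, 0], [1, 0, 0, 0], [1, 0, 0, 0]]]'

```text
time: 19.7
ee_pos: [607.0, -21.4, 35.3]
orientation: [0.0, 0.752, 0.659, 0.0]
force: [-0.3, -1.2, -0.1]
finger_gap: -0.2
```

```bash
python3 st.py
```

```text
t19.70 p [607.  -21.4  35.3] lane [ -63.8 -110.5] psi 82.52 F lane [-0.2 -1.2 -0.1] q [-0.11  0.7   1.62 -0.    0.81 -1.55] gap -0.2
```

Request:
move_arm --plan '[[[1, 0, 0, 0], [1, 0, 0, 0], [1, 0, 0, 0]]]'

```text
time: 19.95
ee_pos: [607.4, -18.6, 35.3]
orientation: [0.0, 0.752, 0.659, 0.0]
force: [-0.7, -1.3, 0.5]
finger_gap: -0.1
```

```bash
python3 st.py
```

```text
t19.95 p [607.4 -18.6  35.3] lane [ -63.8 -107.7] psi 82.50 F lane [-0.6 -1.4  0.5] q [-0.11  0.7   1.62  0.    0.81 -1.55] gap -0.1
```

Request:
move_arm --plan '[[[1, 0, 0, 0], [1, 0, 0, 0]]]'

```text
time: 20.12
ee_pos: [607.6, -16.6, 35.3]
orientation: [-0.0, 0.752, 0.659, -0.0]
force: [-0.3, -0.8, -0.0]
finger_gap: 0.4
```

```bash
python3 st.py
```

```text
t20.12 p [607.6 -16.6  35.3] lane [ -63.8 -105.6] psi 82.50 F lane [-0.2 -0.9 -0. ] q [-0.1   0.7   1.62  0.    0.81 -1.54] gap 0.4
```

Request:
move_arm --plan '[[[1, 0, 0, 0]]]'

```text
time: 20.2
ee_pos: [607.7, -15.6, 35.3]
orientation: [-0.0, 0.752, 0.659, 0.0]
force: [-0.8, -2.0, -0.9]
finger_gap: 0.1
```

```bash
python3 st.py
```

```text
t20.20 p [607.7 -15.6  35.3] lane [ -63.8 -104.6] psi 82.50 F lane [-0.5 -2.1 -0.9] q [-0.1   0.7   1.62  0.    0.81 -1.54] gap 0.1
```

Request:
move_arm --plan '[[[1, 0, 0, 0]]]'

```text
time: 20.28
ee_pos: [607.9, -14.9, 35.3]
orientation: [0.0, 0.752, 0.659, -0.0]
force: [-2.0, -8.2, 0.3]
finger_gap: 0.2
```

```bash
python3 st.py
```

```text
t20.28 p [607.9 -14.9  35.3] lane [ -63.8 -103.9] psi 82.52 F lane [-0.9 -8.4  0.3] q [-0.1   0.7   1.62 -0.    0.82 -1.54] gap 0.2
```

Request:
move_arm --plan '[[[1, 0, 0, 0], [0.5, 0, 0, 0]]]'

```text
time: 20.45
ee_pos: [607.9, -14.6, 35.3]
orientation: [0.001, 0.752, 0.66, -0.001]
force: [-2.3, -15.6, 0.6]
finger_gap: 0.2
```

```bash
python3 st.py
```

```text
t20.45 p [607.9 -14.6  35.3] lane [ -63.8 -103.6] psi 82.53 F lane [ -0.2 -15.8   0.6] q [-0.1   0.7   1.62 -0.    0.82 -1.54] gap 0.2
```

Request:
move_arm --plan '[[[0.8, 0, 0, 0], [0, 0, 0, 0]]]'

```text
time: 20.62
ee_pos: [607.9, -14.5, 35.3]
orientation: [0.001, 0.752, 0.66, -0.001]
force: [-2.7, -16.9, 0.8]
finger_gap: 0.2
```

```bash
python3 st.py
```

```text
t20.62 p [607.9 -14.5  35.3] lane [ -63.8 -103.6] psi 82.53 F lane [ -0.5 -17.2   0.8] q [-0.1   0.7   1.62 -0.    0.82 -1.54] gap 0.2
```

The stack is solid: 17 N with no further motion. I'll back straight off, rise, and clear the view.

Request:
move_arm --plan '[[[-3, 0, 0, 0], [-8, 0, 0, 0], [-12, 0, 0, 0], [-10, 0, -10, 0], [-5, 0, -25, 0], [0, 0, -30, 0], [0, 0, -30, 0], [-15, -15, -20, 0], [-20, -25, 0, 0], [-20, -25, 0, 0], [-10, -15, 0, 0], [0, 0, 0, 0]]]'

```text
time: 21.62
ee_pos: [512.7, -105.8, 151.1]
orientation: [-0.0, 0.752, 0.659, -0.0]
force: [-1.3, -1.0, -0.2]
finger_gap: -0.4
```

```bash
python3 - <<'E'
from st import *
import fit
st()
cap('side','side11');cap('scene','scene11');cap('wrist','w11')
for n in('side11','scene11'):
    W,I=fit.pts(n); L=np.c_[(W[:,:2]-O)@ex,(W[:,:2]-O)@ey,W[:,2]]
    m=(L[:,2]>50)&(L[:,2]<62)&(L[:,0]<-50)&(L[:,0]>-112)&(L[:,1]<-60)&(L[:,1]>-110);P=L[m]
    print(n,'blade y pct',np.round(np.percentile(P[:,1],[3,25,50,75,97]),1),len(P))
    m=(L[:,2]>40)&(L[:,2]<50)&(L[:,0]<-115)&(L[:,0]>-150);P=L[m]
    for y in range(-80,300,40):
        p=P[(P[:,1]>=y)&(P[:,1]<y+40)];print(y,np.round(np.percentile(p[:,0],[3,50]),1),end=' ')
    print()
    b=(L[:,2]<15)&(L[:,2]>-5)&(L[:,0]>-120)&(L[:,0]<-5)&(L[:,1]>-78)&(L[:,1]<290); print('floor pts in row',b.sum())
a=[cv2.resize(cv2.imread(f'pics/{n}11.png')[s],(400,400),interpolation=2) for n,s in (('scene',np.s_[180:350,250:420]),('side',np.s_[160:340,190:370]))]
cv2.imwrite('pics/c11.png',np.hstack(a))
E
```

```text
t21.62 p [ 512.7 -105.8  151.1] lane [-146.3 -206.5] psi 82.39 F lane [-1.2 -1.2 -0.2] q [-0.29  0.4   1.8  -0.    0.94 -1.73] gap -0.4
side11 blade y pct [-89.8 -85.4 -82.8 -80.9 -77.5] 55
-80 [-129.5 -125.8] -40 [-129.8 -127.1] 0 [-130.3 -127.1] 40 [-130.2 -126.8] 80 [-130.5 -125.4] 120 [-130.8 -127.4] 160 [-130.8 -127.4] 200 [-130.6 -127.3] 240 [-131.  -127.3] 280 [-130.7 -125.7] 
floor pts in row 610
scene11 blade y pct [-91.4 -88.4 -86.6 -84.2 -82.3] 63
-80 [-132.2 -127.4] -40 [-132.9 -128.9] 0 [-133.6 -128.7] 40 [-133.5 -128.7] 80 [-134.  -126.6] 120 [-133.2 -128.9] 160 [-133.1 -128.4] 200 [-132.7 -128.5] 240 [-133.9 -128.2] 280 [-132.5 -125.9] 
floor pts in row 612
```

View pics/c11.png

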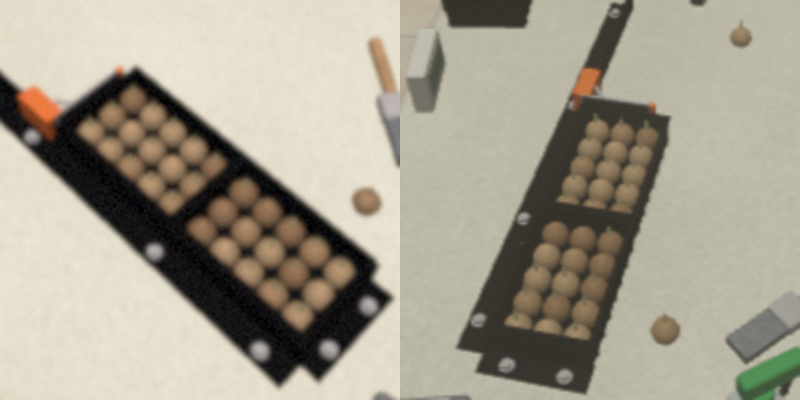

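View pics/scene11.png

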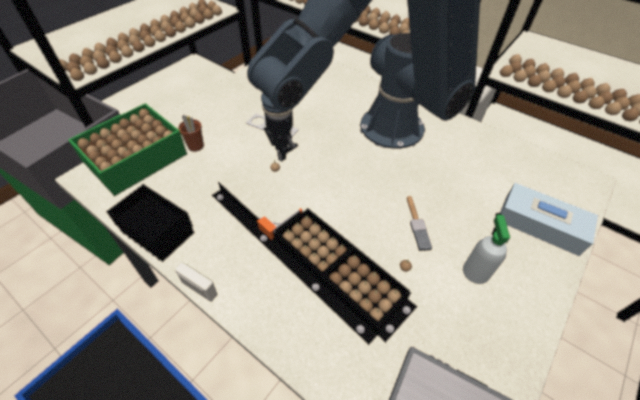

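The row looks closed. One wrist-camera look down the rail and joints will confirm it.

Request:
move_arm --plan '[[[20, 20, -10, 0.12], [0, 0, -10, 0.12], [0, 0, -10, 0.12], [0, 0, -10, 0.12], [0, 0, -10, 0.12], [0, 0, 0, 0.12], [0, 0, 0, 0.12], [0, 0, 0, 0.12], [0, 0, 0, 0.12], [0, 0, 0, 0.12], [0, 0, 0, 0.12], [0, 0, 0, 0.12], [0, 0, 0, 0.12], [20, -25, 0, 0], [25, -25, 0, 0], [25, -25, 0, 0], [20, -20, 0, 0], [0, 0, 0, 0], [0, 0, 0, 0]]]'

```text
time: 23.35
ee_pos: [639.5, -1.9, 199.7]
orientation: [-0.0, 0.998, -0.059, -0.0]
force: [-1.0, -0.9, -0.0]
finger_gap: 0.2
```

```bash
python3 - <<'E'
from st import *
st()
cap('wrist','w12')
cv2.imwrite('pics/w12c.png',cv2.resize(cv2.imread('pics/w12.png')[0:300,150:550],(800,600),interpolation=2))
E
```

```text
t23.35 p [639.5  -1.9 199.7] lane [-34.2 -86.9] psi -6.74 F lane [-0.8 -1.  -0. ] q [-0.08  0.54  1.43  0.    1.16  0.04] gap 0.2
```

View pics/w12c.png

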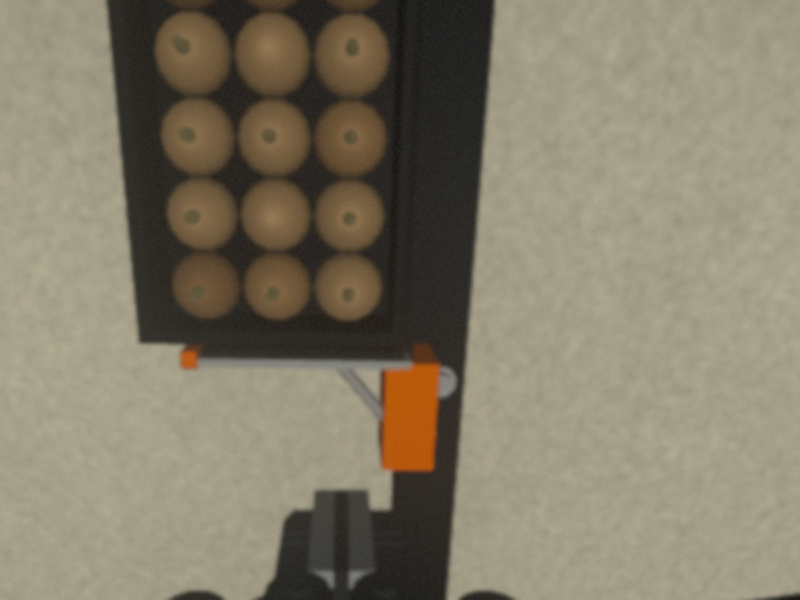

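Request:
move_arm --plan '[[[0, -20, 0, 0], [0, -30, 0, 0], [0, -30, 0, 0], [0, -30, 0, 0], [0, -20, 0, 0], [0, 0, 0, 0], [0, 0, 0, 0]]]'

```text
time: 23.98
ee_pos: [653.8, 125.8, 200.3]
orientation: [0.0, 0.998, -0.059, -0.0]
force: [0.6, -0.4, -0.3]
finger_gap: -0.3
```

```bash
python3 - <<'E'
from st import *
st()
cap('wrist','w13')
g=lambda im:(np.clip((im/255.)*3,0,1)**.6*255).astype(np.uint8)
a=cv2.resize(cv2.imread('pics/w12.png')[0:200,200:400],(400,400),interpolation=2)
b=cv2.resize(cv2.imread('pics/w13.png')[0:300,200:500],(400,400),interpolation=2)
cv2.imwrite('pics/w13c.png',g(np.hstack([a,b])))
E
```

```text
t23.98 p [653.8 125.8 200.3] lane [-36.7  41.5] psi -6.82 F lane [ 0.6 -0.4 -0.3] q [ 0.12  0.59  1.35 -0.    1.2   0.24] gap -0.3
```

View pics/w13c.png

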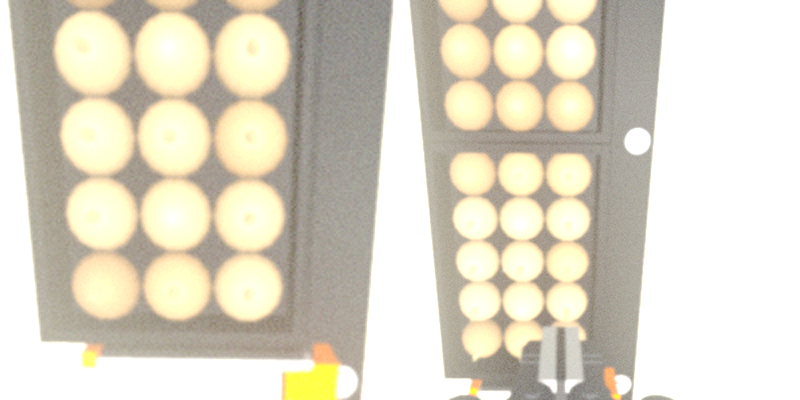

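The contrast-stretched views show no strip of bench at either joint (right panel row ~143, left panel row ~345) or along the rail. The fronts of the two trays are continuous, and the arm hovers clear at z 200 mm.

```bash
python3 -c "
from rig import manip
print(manip.job_done(), manip.get_state()['time'])"
```

```text
the job is handed in; nothing more can be done
the job is handed in; nothing more can be done
```

The row is closed and the job is handed in, at about 24 s on the robot's clock. That is well under the 51 s limit.

- **Stray tray:** I pushed its front flat to the back rail with both fingers open, then pushed its −y end until it butted the parked tray. It had ended up about 1 mm off the rail, so I pressed the front once more.
- **Divider:** I then pushed it about 201 mm along the rail with the fingers shut. It stopped firmly against the tray at about 17 N.
- **Forces:** Wrist readings between moves peaked at about 24 N. Nothing was pinched or lifted.

**Last checks:**
- Both fixed cameras put the two tray fronts in line to within about 1 mm, which is the measurement noise.
- Both show the divider blade at about y −83 mm in the lane frame, which fits a closed row.
- The wrist pictures show no strip of bench at either joint or along the rail.
- The parked tray fit the same place to within 1–2 mm, with the rough rectangle fits differing by that much between the two cameras.
- The loose corms, brush, mister and pot look unmoved in the final picture. I checked these by eye only, and the gauge is partly hidden by the gripper there.
- No check failed, and the arm was hovering clear at 200 mm when I handed in.

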